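# Lock the battery canister's bayonet ring

## Robot

A 7-joint arm with a two-finger parallel gripper is mounted at the origin on the work surface. World frame = base frame: x ahead of the robot, y to its left, z up, the work surface at z = 0. Lengths are in m, angles in rad, forces in N, time in s.
With the tool pointing down it reaches from about 0.425 to 0.925 m from the base axis. Payload 6.8 kg.
Tool frame: the origin (TCP) lies at the very end of the fingers, on their centre line; the grasp point (between the pads) lies 19 mm behind it; z points along the fingers, y is the direction in which the jaws open and shut (so a half turn about z gives the same grasp; the last joint's range is limited). The gripper opens to 85 mm and grips with 20 to 120 N. Pads are 22 mm wide; open, the fingers measure 114 mm over their backs; the gripper's body (76 mm by 85 mm) begins 54 mm behind the grasp point. The pads swing forward as they close: fully open they stand 13 mm farther back than shut.
Start: joints at [1.223, 0.477, 0.022, 1.555, -0.011, 1.109, -0.083], TCP at [0.16, -0.656, 0.231] pointing down, gripper open.
Joint ranges: [-2.96, 2.96], [-0.34, 2.1], [-1.41, 1.46], [0.24, 2.44], [-1.37, 4.51], [0.17, 1.92], [-2.96, 2.96]. Speed limits (rad/s): [2.39, 2.39, 3.14, 3.14, 3.14, 3.14, 3.14].

## Interface

Orientations are given as a unit quaternion [w, x, y, z].
In Python, from station import bot gives the robot as it stands.
- The arm moves only by the tool step_arm, never from a script. Its argument "rows" is one flat list of numbers, 5 for each row, row after row: the shift along the world's x, y, z in mm, then the turn about the world's z in rad, then the opening, from 0 (shut) to 1 (fully open). In form: [x, y, z, spin, jaw, x, y, z, spin, jaw, ...]. A call has 1 to 12 rows; each row shifts and turns the commanded pose from where the row before left it; what a row does not reach is not made up. A row lasts 1/10 s, in which the tool goes at most 50 mm and 8.59 degrees, less where a joint would pass 70% of its speed; a pose out of reach is approached as far as the arm can. A call is refused whole if a number of a shift passes 50 or a number of a turn 0.15, either way. A call with a gripper value outside its range is refused whole. The fingers move at their own pace and stop on an object; "squeeze" is the grip in N (left out, the last holds). Time passes only in rows, so rows that do not move let the fingers close. It gives the time, the measured TCP pose, the force and the opening at its end, in the units of the state.
- bot.get_obs(): the state, without advancing time (a new reading comes with each control period).
- bot.read_camera(name): name is "scene" or "top"; returns (picture, depth): 384x512x3 uint8, red, green, blue; 384x512 float32, m along the optical axis (not along the pixel's ray), 0 where there is no reading.
- bot.camera_info(name): a dict with "camera_matrix" (3x3 intrinsics, pixels), "dist" ([k1, k2, p1, p2, k3] as OpenCV has them; the pictures are not rectified), "rvec" (rotation vector, rad) and "tvec" (3), from world to camera coordinates, as OpenCV has them. Camera axes: x right, y down, z forward; pixel columns grow to the right and rows downward; lengths in m; the calibration is good to about 2 mm. A picture is of the moment at which its call begins. camera_info takes no time and is no camera call.
- bot.hand_in(): hands the job in, once; it reports no verdict.
Trained networks look in the newest picture that a camera, given by its name, has taken for a name from the list of things; names that differ only in an ending like _2 or _b are one class to them, and where a whole thing is asked for, a point or a joint stands for the part that bears it (a point fixed in the world has none). Each returns a list of dicts, best first, with "score" (0 to 1); they miss things now and then, are a little off and sometimes report something else, mostly with a low value. They report only what shows in the picture. A call takes as long as a camera call. They do not tell look-alikes from the thing itself.
- bot.recognise(camera, label): "at" ([x, y, z] in m, in world coordinates, good to about 4 mm: the middle of the surface that is visible of it).
- bot.regions_of(camera, label): "pixels" (384x512 bool, what is visible of it).
The state is a dict: "t": time; "q": joint angles; "joint_vel": joint speeds; "joint_torque": joint torques, N m; "eef_pos": TCP position; "tool_rot": TCP orientation; "contact_force": force on the tool from outside, world axes, zero at the start; "torque": the same for the moment, N m; "gripper_width": opening from 0.0 (shut) to 1.0 (fully open).
Only numpy, scipy, OpenCV 4.12 (cv2) and the standard library are available. Lean on these libraries where they do the work, as an engineer would, in place of code of your own. Each camera call takes 0.05 s, during which the arm holds its last target.

## Task

The wide, squat canister on the tray is full of used batteries: lock its lid by turning the bayonet ring on top clockwise (seen from above), about a quarter turn, until its lugs are under their hooks and it is fully home against its stop, then let go. The taller, slimmer canister has the same kind of ring but is still being filled, so leave its ring as it is, and do not knock over the brown glass bottle.

Things in the scene. Friction and masses are not known exactly. Their poses are not given: they have to be found in the camera images.
- battery_ring (a joint): Turn of the ring on the wide, squat grey canister (136 mm across, 80 mm high, fixed to the tray). 0 = fully open; grows clockwise seen from above to a hard stop at 1.571 rad (90 degrees) = locked, the ring's two lugs (in line with the bar) under the two fixed hooks. Starts at 0.1 to 0.4. Stiff, about 0.25 N m of friction all the way; it stays where it is left.
- battery_grip (a point): Centre of the black bridge handle (cross bar) on the squat canister's ring, on the ring's axis, 123 mm above the tray. Bar 86 mm long (x axis along it), 16 thick, 22 high, z up; it turns with the ring. Free gap below its middle: lid disc 39 mm below this point, steel ring (92 mm outside) 31 below, fixed hooks 45 to 57 mm from the axis 27 below. Bar end posts 33 to 43 mm from the axis.
- tall_bar_end (a point): Point near one end of the black bridge handle on the ring of the taller, slimmer grey canister (100 mm across, 140 mm high, handle top 194 mm above the tray, fixed to the tray). x axis along the bar, z up; that ring's axis lies at -38 mm along x from this point. This ring is to be left alone.
- brown_bottle: Brown glass bottle, 62 mm across, 200 mm high, loose, standing on the tray. Origin at the centre of its underside; z axis up along the bottle.
Not all that is in view belongs to the job. Leave any blue look-alike of the part that bears battery_ring alone. What is shaped like the brown_bottle but purple is not meant.

How it is judged:
By the outcome, as a careful person would: the job done as asked, in the order asked, and still so for the second after the job is handed in, with the robot touching nothing.
It also fails if it takes over 35 s, if anything falls off the work surface, if the arm or the gripper's body presses on something with over 40 N, if the wrist force passes 120 N, or if a joint passes its speed limit or range.

## Working session

There is one attempt and no reset: what is moved stays moved. The work goes in short steps, Python scripts to look and compute and a tool call to move; the robot and the scene stay as the last step left them, time stands still between calls to the robot, and variables do not carry over. Pictures are saved under pics/ and viewed, and the job is handed in when it is done.

Besides the shell and the picture viewer there is one more tool, called after "Call:" as name(argument=value, ...) on one line, values as JSON. step_arm: Moves the arm, as the interface text tells. Its arguments: {"type":"object","properties":{"rows":{"type":"array"},"squeeze":{"type":"number"}},"required":["rows"]}

```bash
mkdir -p pics; cat > h.py <<'E'
import numpy as np,cv2
from station import bot
def cam(n):
    im,d=bot.read_camera(n); return im,d,bot.camera_info(n)
def px2w(ci,u,v,d):
    K=np.array(ci['camera_matrix']);p=cv2.undistortPoints(np.array([[[u,v]]],float),K,np.array(ci['dist']))[0,0]
    R=cv2.Rodrigues(np.array(ci['rvec'],float))[0]
    return R.T@(np.array([p[0]*d,p[1]*d,d])-np.array(ci['tvec'],float).ravel())
def cloud(ci,d):
    K=np.array(ci['camera_matrix']);h,w=d.shape
    g=np.stack(np.meshgrid(np.arange(w),np.arange(h)),-1).reshape(-1,1,2).astype(float)
    p=cv2.undistortPoints(g,K,np.array(ci['dist']))[:,0].reshape(h,w,2)
    R=cv2.Rodrigues(np.array(ci['rvec'],float))[0]
    P=np.dstack([p[...,0]*d,p[...,1]*d,d])-np.array(ci['tvec'],float).ravel()
    return P@R
E
python3 - <<'E'
from h import *
for n in('scene','top'):
    im,d,ci=cam(n); cv2.imwrite(f'pics/{n}0.png',im[...,::-1]); np.savez(f'{n}0.npz',im=im,d=d)
    for l in('battery_ring','battery_grip','tall_bar_end','brown_bottle'):
        print(n,l,[(round(r['score'],2),np.round(r['at'],3)) for r in bot.recognise(n,l)])
s=bot.get_obs();print(s)
E
```

```text
scene battery_ring [(0.73, array([0.567, 0.266, 0.098])), (0.72, array([0.379, 0.253, 0.096]))]
scene battery_grip [(0.56, array([0.378, 0.253, 0.088])), (0.55, array([0.566, 0.259, 0.092]))]
scene tall_bar_end [(0.71, array([0.812, 0.074, 0.129])), (0.55, array([0.569, 0.266, 0.095]))]
scene brown_bottle [(0.62, array([0.714, 0.123, 0.131])), (0.59, array([0.812, 0.076, 0.128]))]
top battery_ring [(0.81, array([0.365, 0.248, 0.09 ])), (0.8, array([0.558, 0.25 , 0.092]))]
top battery_grip [(0.73, array([0.371, 0.246, 0.095])), (0.59, array([0.555, 0.253, 0.088]))]
top tall_bar_end [(0.77, array([ 0.589, -0.211,  0.156]))]
top brown_bottle [(0.84, array([0.689, 0.105, 0.135])), (0.69, array([0.796, 0.064, 0.129]))]
{'t': 0.5, 'q': array([ 1.22292082,  0.47700076,  0.02240227,  1.55545092, -0.011468  ,
        1.10929537, -0.08312151]), 'joint_vel': array([ 0.00056277, -0.00165764, -0.00118036, -0.00062388, -0.0024537 ,
       -0.00059386,  0.00158459]), 'joint_torque': array([-1.08554181e-03, -5.95806491e+01,  1.60461467e+00, -2.81290501e+01,
        1.23657589e-02,  2.61305722e-03,  3.14197905e-06]), 'eef_pos': array([ 0.16029373, -0.65568248,  0.23128591]), 'tool_rot': array([-1.09490155e-05,  9.92823915e-01,  1.19585422e-01, -1.06652469e-05]), 'contact_force': array([-1.08707551,  0.1286467 , -0.52298035]), 'torque': array([0.04309296, 0.02806317, 0.03283003]), 'gripper_width': 1.0051858339856523}
```

View pics/scene0.png

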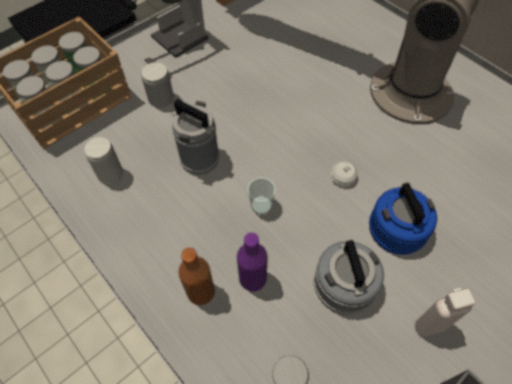

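View pics/top0.png

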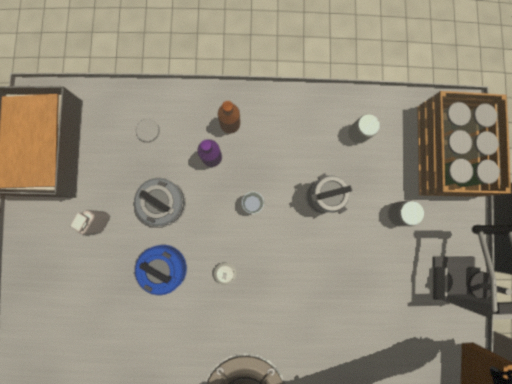

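```bash
python3 - <<'E'
from h import *
a=np.load('top0.npz');b=np.load('scene0.npz')
c1=cv2.resize(a['im'][170:310,110:210],None,fx=4,fy=4,interpolation=cv2.INTER_CUBIC)
c2=cv2.resize(b['im'][175:315,305:445],None,fx=2.857,fy=2.857,interpolation=cv2.INTER_CUBIC)
o=np.zeros((560,800,3),np.uint8);o[:560,:400]=c1;o[:400,400:800]=c2[:400,:400]
cv2.imwrite('pics/crop0.png',o[...,::-1])
for n,z in(('top',a),('scene',b)):
    ci=bot.camera_info(n);P=cloud(ci,z['d']);im=z['im'].astype(int)
    print(n,'campos',-cv2.Rodrigues(np.array(ci['rvec'],float))[0].T@np.array(ci['tvec'],float).ravel())
    m=(abs(P[...,0]-.56)<.085)&(abs(P[...,1]-.255)<.085)&(z['d']>0)
    dark=m&(im.sum(-1)<150)
    for lo,hi in((.0,.02),(.06,.09),(.09,.11),(.11,.125),(.125,.15)):
        k=m&(P[...,2]>lo)&(P[...,2]<hi);print(lo,k.sum(),P[k].mean(0) if k.any() else '')
    k=m&(P[...,2]>.118)&(P[...,2]<.15)
    Q=P[k];c=(Q.min(0)+Q.max(0))/2
    u,s,vt=np.linalg.svd(Q[:,:2]-Q[:,:2].mean(0));pr=(Q[:,:2]-Q[:,:2].mean(0))@vt.T
    print('bar',len(Q),Q.mean(0),c,np.degrees(np.arctan2(vt[0,1],vt[0,0])),np.ptp(pr,axis=0),np.median(Q[:,2]))
    g=np.median(P[m][:,2]);
    # canister outline
    k=m&(P[...,2]>.03)&(P[...,2]<.1);cc,r=cv2.minEnclosingCircle(P[k][:,:2].astype(np.float32));print('circ',cc,r)
E
```

```text
top campos [0.50900815 0.01102674 1.23700093]
0.0 697 [0.55460508 0.23478683 0.00298343]
0.06 1311 [0.55956509 0.25196774 0.08013528]
0.09 354 [0.55984069 0.25541356 0.09365838]
0.11 14 [0.55608743 0.24133648 0.11948607]
0.125 198 [0.56084025 0.25697408 0.13366473]
bar 208 [0.56072232 0.25626966 0.13308764] [0.56050105 0.25730862 0.12886485] -122.55354569525028 [0.08461149 0.016936  ] 0.1337760136066316
circ (0.5609198212623596, 0.25797033309936523) 0.06961508095264435
scene campos [0.93101798 0.39303013 0.94834087]
0.0 841 [0.5946532  0.26725373 0.00399394]
0.06 2403 [0.5756161  0.26407656 0.07905614]
0.09 674 [0.5655702  0.26077521 0.09313051]
0.11 86 [0.57153176 0.26239558 0.11859787]
0.125 385 [0.5638112  0.25953222 0.13273174]
bar 436 [0.56469931 0.25978543 0.13140459] [0.56134523 0.25823366 0.12773512] 58.85548256379863 [0.08624255 0.01724989] 0.13280385656639263
circ (0.5616661310195923, 0.25833460688591003) 0.07019374519586563
```

View pics/crop0.png

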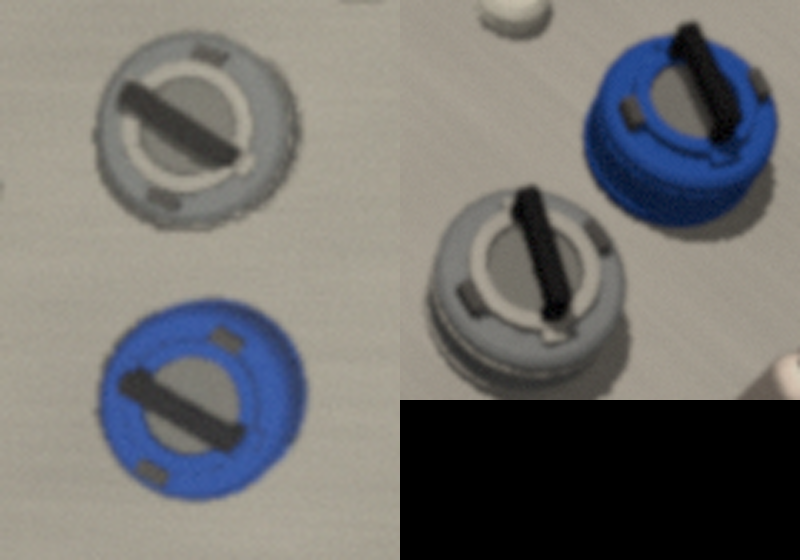

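The grey squat canister is at scene (349,275) and top (158,203). The blue one at top (160,270) is the look-alike. The tall slim grey one is at top (330,194). The crop confirms the grey squat: its bar lies at about 58° in world, and its hooks are at about -19°, which is about 77° clockwise from the bar. The brown bottle is at top (229,117) and the purple one is at (209,152). I'll lift, then move over.

Call:
step_arm(rows=[0,0,50,0,1,0,0,50,0,1,30,40,0,0.08,1,30,40,0,0.08,1,30,40,0,0.08,1,30,40,0,0.08,1,30,40,0,0.08,1,30,40,0,0.08,1,30,40,0,0.08,1,30,40,0,0.08,1,30,40,0,0.08,1,30,40,0,0.05,1], squeeze=60)

```text
t: 1.7
eef_pos: [0.4611, -0.254, 0.3317]
tool_rot: [0.0, 0.875, 0.485, 0.0]
contact_force: [1.5, -1.1, 0.6]
gripper_width: 1.0
```

Call:
step_arm(rows=[9,46,0,0,0.6,9,46,0,0,0.6,9,46,0,0,0.6,9,46,0,0,0.6,9,46,0,0,0.6,9,46,0,0,0.6,9,46,0,0,0.6,9,46,0,0,0.6,9,46,0,0,0.6,9,46,0,0,0.6,9,46,0,0,0.6,0,0,0,0,0.6])

```text
t: 2.9
eef_pos: [0.5576, 0.2582, 0.3312]
tool_rot: [-0.002, 0.873, 0.488, 0.001]
contact_force: [0.2, 0.6, -0.6]
gripper_width: 0.601
```

```bash
python3 - <<'E'
from h import *
s=bot.get_obs()
q=s['tool_rot'];print(s['t'],s['eef_pos'],np.degrees(2*np.arctan2(q[2],q[1])),s['q'].round(2),s['gripper_width'])
E
```

```text
2.9 [0.55763431 0.25824104 0.33117294] 58.39782152211093 [-0.03  0.38 -0.67  1.55  0.24  1.3  -1.28] 0.6008275114581857
```

Call:
step_arm(rows=[0,0,0,0.145,0.6,0,0,0,0.145,0.6,0,0,0,0.145,0.6,0,0,0,0.145,0.6,0,0,0,0.145,0.6,0,0,0,0.145,0.6,0,0,0,0.145,0.6,0,0,0,0.145,0.6,0,0,0,0.145,0.6,0,0,0,0.145,0.6,0,0,0,0.145,0.6,0,0,0,0.145,0.6])

```text
t: 4.1
eef_pos: [0.5595, 0.2497, 0.3313]
tool_rot: [0.0, 0.192, 0.981, -0.0]
contact_force: [0.1, 0.4, 0.3]
gripper_width: 0.602
```

Call:
step_arm(rows=[0,0,0,0.145,0.6,0,0,0,0.145,0.6,0,0,0,0.145,0.6,0,0,0,0.145,0.6,0,0,0,0.145,0.6,0,0,0,0.145,0.6,0,0,0,0.145,0.6,0,0,0,0.145,0.6,0,0,0,0.145,0.6,0,0,0,0.09,0.6,0,0,0,0,0.6,0,0,0,0,0.6])

```text
t: 5.3
eef_pos: [0.5595, 0.2499, 0.3312]
tool_rot: [-0.0, -0.479, 0.878, -0.0]
contact_force: [-0.5, 0.2, 0.1]
gripper_width: 0.604
```

```bash
python3 - <<'E'
from h import *
s=bot.get_obs()
q=s['tool_rot'];print(s['t'],s['eef_pos'],q,np.degrees(2*np.arctan2(q[2],q[1])),s['q'].round(2),s['gripper_width'])
E
```

```text
5.3 [0.55947642 0.24993277 0.33119034] [-1.10657970e-04 -4.79493132e-01  8.77545620e-01 -9.22866340e-05] 237.30460650197105 [ 0.33  0.62 -1.32  1.53  0.6   1.46  1.56] 0.604191590035515
```

Call:
step_arm(rows=[1.5,7.5,-40,0.01,0.6,0,0,-40,0,0.6,0,0,-40,0,0.6,0,0,-30,0,0.6,0,0,-10,0,0.6,0,0,0,0,0.6])

```text
t: 5.9
eef_pos: [0.5605, 0.2573, 0.1705]
tool_rot: [-0.001, -0.485, 0.875, -0.0]
contact_force: [0.2, 0.6, 0.4]
gripper_width: 0.603
```

```bash
python3 - <<'E'
from h import *
s=bot.get_obs()
q=s['tool_rot'];print(s['t'],s['eef_pos'],q,np.degrees(2*np.arctan2(q[2],q[1])),s['q'].round(2),s['gripper_width'])
im,d,ci=cam('scene')
cv2.imwrite('pics/s1.png',cv2.resize(im[130:330,270:470],None,fx=2.9,fy=2.9,interpolation=cv2.INTER_CUBIC)[...,::-1])
E
```

```text
5.9 [0.56047381 0.25732718 0.17046868] [-1.00608007e-03 -4.84710194e-01  8.74674233e-01 -4.17249522e-05] 237.98700596110547 [ 0.26  0.76 -1.2   1.7   0.75  1.22  1.46] 0.6025374484406594
```

View pics/s1.png

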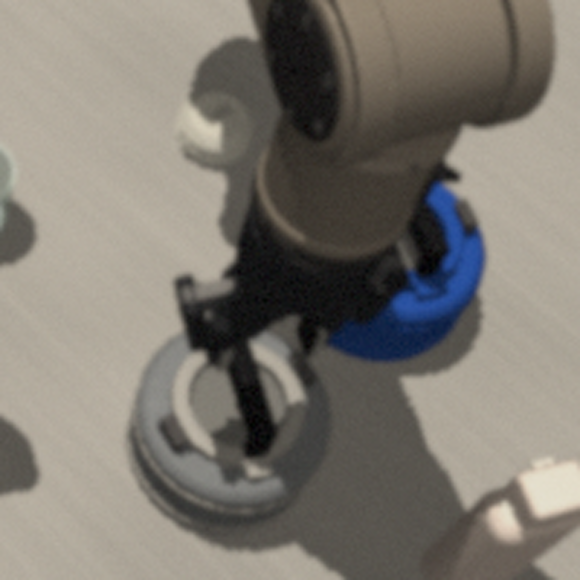

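The fingers straddle the bar (crop around (250,390)), so I'll descend and close.

Call:
step_arm(rows=[0,0,-30,0,0.6,0,0,-25,0,0.6,0,0,-9,0,0.6,0,0,0,0,0.6,0,0,0,0,0.1,0,0,0,0,0.1,0,0,0,0,0.1,0,0,0,0,0.1], squeeze=70)

```text
t: 6.75
eef_pos: [0.5615, 0.2585, 0.1091]
tool_rot: [0.001, -0.485, 0.874, -0.0]
contact_force: [-0.8, -1.3, 6.5]
gripper_width: 0.175
```

```bash
python3 - <<'E'
from h import *
s=bot.get_obs()
q=s['tool_rot'];print(s['t'],s['eef_pos'],np.degrees(2*np.arctan2(q[2],q[1])),s['q'].round(2),s['gripper_width'],s['contact_force'],s['torque'])
E
```

```text
6.75 [0.5615393  0.25845369 0.10911299] 238.05728689446033 [ 0.23  0.82 -1.14  1.75  0.83  1.14  1.41] 0.17459651186814518 [-0.78446718 -1.29430806  6.51701162] [-0.24655717  0.14977721  0.12570272]
```

Call:
step_arm(rows=[0,0,0,-0.1,0.1,0,0,0,-0.1,0.1,0,0,0,-0.1,0.1,0,0,0,-0.1,0.1,0,0,0,-0.1,0.1,0,0,0,-0.1,0.1,0,0,0,-0.1,0.1,0,0,0,-0.1,0.1,0,0,0,-0.1,0.1,0,0,0,-0.1,0.1,0,0,0,0,0.1])

```text
t: 7.85
eef_pos: [0.5625, 0.2568, 0.1091]
tool_rot: [0.002, -0.004, 1.0, -0.001]
contact_force: [0.7, -4.3, 8.1]
gripper_width: 0.171
```

```bash
cat > st.py <<'E'
from h import *
s=bot.get_obs()
q=s['tool_rot'];print(s['t'],s['eef_pos'],np.degrees(2*np.arctan2(q[2],q[1])),s['q'].round(2),s['gripper_width'],s['contact_force'],s['torque'])
E
python3 st.py
```

```text
7.85 [0.56251109 0.25680156 0.10911601] 180.49947020727504 [ 0.13  0.72 -0.95  1.75  0.67  1.03  0.51] 0.1713147301385098 [ 0.72787595 -4.30385454  8.08405282] [-0.85519832 -0.0915566  -0.24197094]
```

Call:
step_arm(rows=[0,0,0,-0.1,0.1,0,0,0,-0.1,0.1,0,0,0,-0.06,0.1,0,0,0,-0.04,0.1,0,0,0,0,0.1])

```text
t: 8.35
eef_pos: [0.5624, 0.2562, 0.1091]
tool_rot: [0.002, 0.143, 0.99, -0.001]
contact_force: [0.8, -5.3, 8.8]
gripper_width: 0.171
```

```bash
python3 st.py
```

```text
8.35 [0.56241365 0.25622198 0.10908358] 163.51384706170703 [ 0.09  0.69 -0.88  1.76  0.63  1.    0.25] 0.17133819656471838 [ 0.76980358 -5.33414281  8.77318468] [-1.31552021 -0.01057696  0.58372307]
```

Call:
step_arm(rows=[0,0,0,-0.04,0.1,0,0,0,0,0.1])

```text
t: 8.55
eef_pos: [0.5624, 0.2562, 0.1091]
tool_rot: [0.002, 0.161, 0.987, -0.001]
contact_force: [1.0, -6.9, 9.8]
gripper_width: 0.174
```

```bash
python3 st.py
```

```text
8.55 [0.56243483 0.25623728 0.10910691] 161.41539126345944 [ 0.09  0.68 -0.88  1.76  0.62  1.    0.22] 0.1737143645849064 [ 0.9546745  -6.87036214  9.77409782] [-1.52764259 -0.04040485  1.82007366]
```

Call:
step_arm(rows=[0,0,0,-0.04,0.1,0,0,0,0,0.1])

```text
t: 8.75
eef_pos: [0.5624, 0.2562, 0.1092]
tool_rot: [0.003, 0.18, 0.984, -0.002]
contact_force: [0.1, -8.0, 10.1]
gripper_width: 0.173
```

```bash
python3 st.py
```

```text
8.75 [0.56244152 0.25622989 0.10917719] 159.28915739515548 [ 0.08  0.68 -0.87  1.76  0.62  1.    0.18] 0.1734425060607832 [ 0.12742748 -8.01574114 10.08750884] [-1.63760455 -0.14163985  2.85660436]
```

Torque climbs from 0.6 to 2.9 N m, so the ring looks to be at its stop. I'll release by first backing the twist off a little to unload it, then opening and rising, and then check.

Call:
step_arm(rows=[0,0,0,0,0.1,0,0,0,0.04,0.1,0,0,0,0,0.6,0,0,0,0,0.6,0,0,0,0,0.6,0,0,30,0,0.6,0,0,50,0,0.6,0,0,50,0,0.6,0,-40,30,0,0.6,0,-50,0,0,0.6,0,-50,0,0,0.6,0,-50,0,0,0.6])

```text
t: 9.95
eef_pos: [0.5606, 0.0664, 0.2676]
tool_rot: [0.0, 0.163, 0.987, 0.0]
contact_force: [0.7, -0.4, 0.2]
gripper_width: 0.601
```

```bash
python3 st.py; python3 - <<'E'
from h import *
o=np.zeros((400,800,3),np.uint8)
for n in('top','scene'):
    im,d,ci=cam(n);P=cloud(ci,d)
    if n=='top':o[:,:400]=cv2.resize(im[153:253,108:208],(400,400),interpolation=cv2.INTER_CUBIC)
    else:o[:,400:]=cv2.resize(im[205:325,285:405],(400,400),interpolation=cv2.INTER_CUBIC)
    m=(np.hypot(P[...,0]-.561,P[...,1]-.2575)<.06)&(P[...,2]>.12)&(P[...,2]<.14)&(d>0)
    Q=P[m]
    if len(Q)>50:
        c=Q[:,:2].mean(0);u,s,vt=np.linalg.svd(Q[:,:2]-c);print(n,len(Q),c,np.degrees(np.arctan2(vt[0,1],vt[0,0])))
cv2.imwrite('pics/after.png',o[...,::-1])
E
```

```text
9.95 [0.56057957 0.06637597 0.26762963] 161.2861479447582 [ 0.55  0.43 -1.01  1.73  0.39  1.2   0.67] 0.6008448810621333 [ 0.74953497 -0.39477239  0.24574392] [-0.05049137 -0.0501783  -0.03634534]
top 211 [0.56157681 0.25641054] 166.21506977602462
scene 424 [0.56441606 0.25870448] -15.95885030111869
```

View pics/after.png

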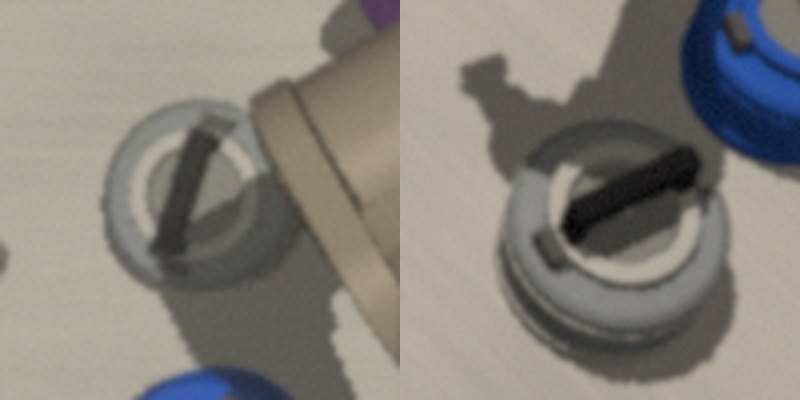

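```bash
python3 - <<'E'
from h import *
from scipy import ndimage
for n in('top','scene'):
    z=np.load(n+'0.npz');ci=bot.camera_info(n);im=z['im'];d=z['d']
    # intersect rays with plane z=0.096 -> rectified map
    R=cv2.Rodrigues(np.array(ci['rvec'],float))[0]
    P1=cloud(ci,np.ones(d.shape)); C=-R.T@np.array(ci['tvec'],float).ravel()
    D=P1-C; t=(.0955-C[2])/D[...,2]; X=C+D*t[...,None]
    x=X[...,0]-.561;y=X[...,1]-.2575
    r=np.hypot(x,y);a=np.degrees(np.arctan2(y,x))
    g=im.astype(int).sum(-1)
    for c in(-18,162):
        da=(a-c+180)%360-180
        m=(r>.045)&(r<.059)&(abs(da)<28)
        base=np.median(g[m]); w=np.clip(base-15-g,0,None)*m
        print(n,c,base,g[m].min(),'hook ang',c+(w*da).sum()/w.sum(),'r',(w*r).sum()/w.sum(), 'xy',(w*x).sum()/w.sum(),(w*y).sum()/w.sum())
E
```

```text
top -18 355.0 260 hook ang -17.430286237822536 r 0.05175266642954867 xy 0.048949454358573764 -0.01540713706258704
top 162 334.5 250 hook ang 166.0844147789037 r 0.05306270111387169 xy -0.05114738813536377 0.012608998233805605
scene -18 307.0 127 hook ang -9.336422264191107 r 0.054441495425384796 xy 0.05313065000353072 -0.00875536945967152
scene 162 303.0 139 hook ang 157.02836816822827 r 0.050297770163765944 xy -0.04576080763679149 0.019449966272333846
```

Call:
step_arm(rows=[0,-30,30,0,0.6,0,-40,30,0,0.6,0,-50,0,0,0.6,0,-50,0,0,0.6,0,-50,0,0,0.6,0,0,0,0,0.6])

```text
t: 10.65
eef_pos: [0.5601, -0.1614, 0.3261]
tool_rot: [-0.001, 0.169, 0.986, -0.001]
contact_force: [-0.3, 0.3, -0.4]
gripper_width: 0.6
```

```bash
python3 st.py; python3 - <<'E'
from h import *
o=np.zeros((400,800,3),np.uint8)
for n in('top','scene'):
    im,d,ci=cam(n);P=cloud(ci,d); cv2.imwrite(f'pics/{n}2.png',im[...,::-1])
    if n=='top':o[:,:400]=cv2.resize(im[153:253,108:208],(400,400),interpolation=cv2.INTER_CUBIC)
    else:o[:,400:]=cv2.resize(im[205:325,285:405],(400,400),interpolation=cv2.INTER_CUBIC)
    def line(P,d,lo,hi):
        m=(np.hypot(P[...,0]-.561,P[...,1]-.2575)<.05)&(P[...,2]>lo)&(P[...,2]<hi)&(d>0)
        Q=P[m];c=Q[:,:2].mean(0);u,s,vt=np.linalg.svd(Q[:,:2]-c);return len(Q),c,np.degrees(np.arctan2(vt[0,1],vt[0,0]))
    d0=np.load(n+'0.npz')['d']
    print(n,'before',line(cloud(ci,d0),d0,.127,.142),'after',line(P,d,.127,.142))
cv2.imwrite('pics/after2.png',o[...,::-1])
E
```

```text
10.65 [ 0.56011194 -0.16142298  0.32605968] 160.52028164443834 [ 0.91  0.4  -0.98  1.61  0.35  1.31  1.11] 0.599997304831454 [-0.34301477  0.27603355 -0.44466905] [ 0.0419041  -0.03264971  0.0481588 ]
top before (196, array([0.56070529, 0.25689051]), np.float64(-122.58791028773372)) after (188, array([0.5614694 , 0.25707792]), np.float64(166.49515595658227))
scene before (372, array([0.56350957, 0.25931685]), np.float64(58.66072125346355)) after (368, array([0.56311974, 0.25831681]), np.float64(-15.645476125274959))
```

View pics/after2.png

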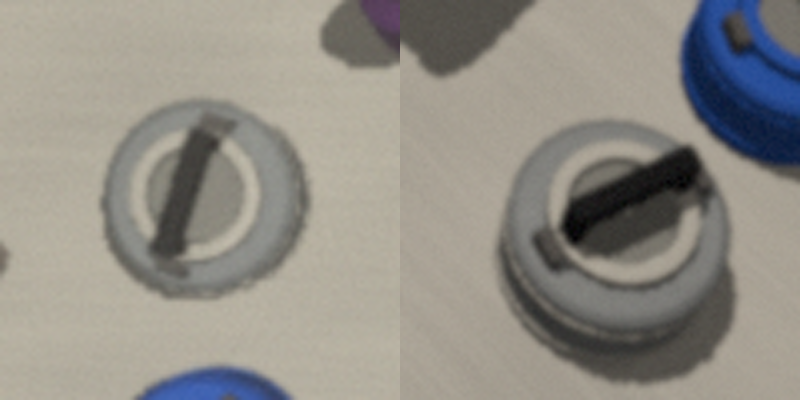

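View pics/top2.png

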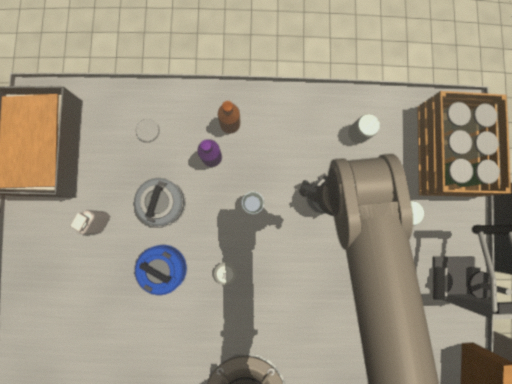

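The bar and hook lines agree to about ±2° (bar -13.5° in top and -15.6° in scene, hooks about -15.7°). Time is ample, so I'll regrip and press once more to be sure it is home, this time releasing without backing off.

Call:
step_arm(rows=[0,48,0,0.03,0.6,0,48,0,0.03,0.6,0,48,0,0,0.6,0,48,0,0,0.6,0,48,0,0,0.6,0,48,0,0,0.6,0,48,0,0,0.6,0,48,0,0,0.6,1,34,-30,0,0.6,0,0,-40,0,0.6,0,0,-40,0,0.6,0,0,0,0,0.6])

```text
t: 11.95
eef_pos: [0.5578, 0.2658, 0.2123]
tool_rot: [-0.004, 0.131, 0.991, -0.002]
contact_force: [0.3, -1.3, 0.0]
gripper_width: 0.602
```

```bash
python3 st.py
```

```text
11.95 [0.55782642 0.26582663 0.21227715] 164.94084369219124 [ 0.14  0.59 -0.97  1.66  0.52  1.18  0.34] 0.6021825026597059 [ 0.25586954 -1.27318359  0.03869828] [-0.03710165 -0.04005374 -0.01840441]
```

Call:
step_arm(rows=[3,-8,-40,0,0.6,0,0,-40,0,0.6,0,0,0,0,0.6,0,0,0,0,0.6])

```text
t: 12.35
eef_pos: [0.565, 0.2593, 0.1395]
tool_rot: [0.0, 0.133, 0.991, 0.001]
contact_force: [-0.4, 0.6, 0.2]
gripper_width: 0.601
```

```bash
python3 st.py
```

```text
12.35 [0.56497438 0.25933692 0.13954135] 164.76430137454636 [ 0.12  0.66 -0.92  1.73  0.6   1.06  0.29] 0.6014377653193523 [-0.44995916  0.63356798  0.16110568] [ 0.04690205 -0.00139902 -0.02513182]
```

Call:
step_arm(rows=[-4,-2,-15,0,0.6,0,0,-15,0,0.6,0,0,0,0,0.6,0,0,0,0,0.1,0,0,0,0,0.1,0,0,0,0,0.1,0,0,0,0,0.1])

```text
t: 13.05
eef_pos: [0.5612, 0.2565, 0.1081]
tool_rot: [0.0, 0.133, 0.991, 0.001]
contact_force: [0.3, 0.9, 3.2]
gripper_width: 0.173
```

```bash
python3 st.py
```

```text
13.05 [0.56124665 0.25648345 0.10810021] 164.70012608291955 [ 0.1   0.69 -0.9   1.76  0.63  1.    0.27] 0.17323994240633275 [0.25743224 0.91711961 3.18513373] [ 0.12092275 -0.01378693 -0.17375062]
```

Call:
step_arm(rows=[0,0,0,-0.04,0.1,0,0,0,0,0.1])

```text
t: 13.25
eef_pos: [0.5613, 0.2565, 0.1081]
tool_rot: [0.001, 0.151, 0.989, 0.0]
contact_force: [1.4, 0.4, 3.8]
gripper_width: 0.174
```

```bash
python3 st.py
```

```text
13.25 [0.56128497 0.25649055 0.10810537] 162.62447497505116 [ 0.1   0.69 -0.89  1.76  0.63  1.    0.23] 0.17397414976447645 [1.36430446 0.35102147 3.7840412 ] [-0.03768676 -0.13537721  1.62603373]
```

Call:
step_arm(rows=[0,0,0,-0.04,0.1,0,0,0,0,0.1])

```text
t: 13.45
eef_pos: [0.5613, 0.2565, 0.1081]
tool_rot: [0.001, 0.17, 0.985, 0.0]
contact_force: [1.3, -0.6, 6.0]
gripper_width: 0.175
```

```bash
python3 st.py
```

```text
13.45 [0.56126173 0.25650608 0.10812041] 160.45797148672207 [ 0.09  0.69 -0.88  1.76  0.62  1.    0.2 ] 0.17504987026545993 [ 1.33184789 -0.59920368  5.97845078] [-0.13622015 -0.21138648  2.5674071 ]
```

The torque rises at once to 2.6 N m, so the ring is firmly on its stop. I'll open with no back-off and leave.

Call:
step_arm(rows=[0,0,0,0,0.6,0,0,0,0,0.6,0,0,0,0,0.6,0,0,30,0,0.6,0,0,50,0,0.6,0,0,50,0,0.6,0,-30,40,0,0.6,0,-50,0,0,0.6,0,-50,0,0,0.6,0,-50,0,0,0.6,0,-40,0,0,0.6,0,0,0,0,0.6])

```text
t: 14.65
eef_pos: [0.5612, 0.0273, 0.2762]
tool_rot: [-0.001, 0.178, 0.984, -0.002]
contact_force: [-0.0, -0.3, -0.2]
gripper_width: 0.599
```

```bash
python3 st.py; python3 - <<'E'
from h import *
for n in('top','scene'):
    im,d,ci=cam(n);P=cloud(ci,d); cv2.imwrite(f'pics/{n}3.png',im[...,::-1])
    m=(np.hypot(P[...,0]-.561,P[...,1]-.2575)<.05)&(P[...,2]>.127)&(P[...,2]<.142)&(d>0)
    Q=P[m];c=Q[:,:2].mean(0);u,s,vt=np.linalg.svd(Q[:,:2]-c);print(n,len(Q),c,np.degrees(np.arctan2(vt[0,1],vt[0,0])))
    print([(round(r['score'],2),np.round(r['at'],3)) for r in bot.recognise(n,'brown_bottle')])
E
```

```text
14.65 [0.56123698 0.02733288 0.27616949] 159.4351615300216 [ 0.62  0.42 -1.01  1.73  0.38  1.21  0.72] 0.5992923840022097 [-0.00199681 -0.31137554 -0.19908569] [ 0.01249655 -0.00234322 -0.01159966]
top 189 [0.56203616 0.25694801] 166.09982399271752
[(0.82, array([0.796, 0.061, 0.129])), (0.58, array([0.692, 0.107, 0.133]))]
scene 379 [0.56303896 0.25840883] -16.085719475341502
[(0.95, array([0.812, 0.077, 0.13 ])), (0.74, array([0.714, 0.124, 0.129]))]
```

View pics/scene3.png

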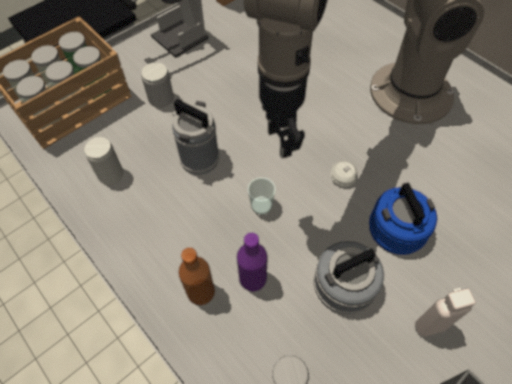

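The ring on the grey canister at (349,275) is turned into line with its hooks. The bottles, the tall canister (195,135) and the blue look-alike have not moved, and the gripper is clear of everything.

```bash
python3 -c "
from station import bot
print(bot.hand_in())"
```

```text
the job is handed in; nothing more can be done
None
```

I turned the bayonet ring on the grey squat canister about 74° clockwise to its hard stop, let go, and handed the job in at about 15 s with the arm clear.

- **At the stop:** Twisting further raised the torque to about 2.9 N m, against about 0.25 N m of ring friction. I gripped it again and pressed once more; the torque rose straight away to about 2.6 N m.
- **Bar against hooks:** The final pictures put the bar at -13.9° (top) and -16.1° (scene), and the line through the hooks is at about -15.7°. The two cameras disagree by about 2°, which I take as measuring error because the torque rose at once on the second press.
- **Everything else:** The brown bottle is upright where it was. In the final scene picture the tall canister's ring, the blue look-alike and the purple bottle look unchanged. I measured only the brown bottle's position and judged the others by eye.

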